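# Refit a hanger on the pipette rail

## Task

Put the loose pipette hanger back on the pipette stand: lead its shoe into the rail at the open end and slide it along until its nib has clicked past the sprung roller and the hanger is fully home against the clamp stop. Feel for the stop rather than ram it, then let go, and leave the other things on the bench where they are.

Things in the scene. Friction and masses are not known exactly. Their poses are not given: they have to be found in the camera images.
- stand: Pipette stand, fixed: white base plate, two grey posts and a level aluminium C-rail 420 mm long, 40 high, 24 deep, whose slot faces the robot; two hangers with pipettes (tops 292 mm up, 90 mm out in front) fill its far part. Origin on the bench under the rail's front face; x points away from the robot, y along the rail from the open to the capped end, z up. Rail top 270 mm above the bench.
- rail_mouth (a point): Middle of the slot at the rail's open end (-y end), in the plane of the front face, 250 mm above the bench. Axes as the stand's: y runs into the rail. Slot 16 mm high in front lips 5 mm thick; channel behind them 30 mm high, 14 deep. A dark clamp stop (its screw 300 mm up) sits on the rail; its face is 130 to 230 mm from here, each time elsewhere and not given: feel for it (it holds over 60 N).
- hanger_grip (a point): Loose grey-white hanger (130 g, slides easily), upright on the bench: centre of its grip rib, 44 mm above the underside. Rib 16 mm thick along y, 40 along x, its top 22 mm above this point; fork arms (outer faces at y +-24 mm) lie low, tops 30 mm below this point. Axes as hanger_shoe. Take it by the rib from above, fingers closing along y; slack in the grip is small.
- hanger_shoe (a point): Mark on the hanger, 28 mm in +x and 14 mm below hanger_grip, 30 mm above the underside; on the rail it lies on the slot's centre line in the front plane, axes along rail_mouth's. x: plate rear -1, neck 14 mm high, shoe x 6 to 18, 28 high. y: all are 72 mm long (+-36), nose +y tapered 1.7 mm a side over 12 mm. Play 1 mm each way. Home: its +36 mm end meets the stop face.
- catch (a joint): Sprung roller arm on the clamp stop, above the hanger's path: lift angle in rad, 0 when free. The round nib on top of the hanger plate meets it 15 mm before home (5 to 11 N of resistance over 6 mm), lifts it to about 0.14, and passes under; at home it reads about 0.02 (0.05 while held) and draws the hanger against the stop. The stop is rigid: force there rises without end.
- tip_box: Yellow box of pipette tips, loose, 82 x 122 mm, 63 mm high, to the left; origin under its centre. Leave it alone.
- flask: Conical glass flask, loose, 82 mm wide, 130 mm high, in front of the stand; origin under its centre. Leave it alone.
- petri: Two stacked glass dishes, one piece, loose, 95 mm wide, 30 mm high, to the right; origin under its centre. Leave it alone.
There are look-alikes about, which are no part of the job. Leave any purple look-alike of the part that bears hanger_grip alone.

How it is judged:
By the outcome, as a careful person would: the job done as asked, in the order asked, and still so for the second after the job is handed in, with the robot touching nothing.
It also fails if it takes over 51 s, if anything falls off the work surface, if the arm or the gripper's body presses on something with over 40 N, if the wrist force passes 120 N, or if a joint passes its speed limit or range.

## Robot

A 7-joint arm with a two-finger parallel gripper is mounted at the origin on the work surface. World frame = base frame: x ahead of the robot, y to its left, z up, the work surface at z = 0. Lengths are in m, angles in rad, forces in N, time in s.
With the tool pointing down it reaches from about 0.4 to 0.75 m from the base axis. Payload 19.5 kg.
Tool frame: the origin (TCP) lies at the very end of the fingers, on their centre line; the grasp point (between the pads) lies 19 mm behind it; z points along the fingers, y is the line along which they close (so a half turn about z gives the same grasp; the last joint's range is limited). The gripper opens to 85 mm and grips with 20 to 120 N. Pads are 22 mm wide; open, the fingers measure 114 mm over their backs; the gripper's body (76 mm by 85 mm) begins 54 mm behind the grasp point. The pads swing forward as they close: fully open they stand 13 mm farther back than shut.
Start: joints at [-1.174, 0.707, -0.028, 1.485, 0.022, 0.951, -0.075], TCP at [0.244, 0.521, 0.209] pointing down, gripper open.
Joint ranges: [-2.71, 2.71], [-0.32, 2.16], [-1.57, 1.52], [0, 2.45], [-1.46, 4.6], [0, 2.02], [-2.83, 2.83]. Speed limits (rad/s): [1.89, 1.89, 2.57, 2.57, 3.01, 3.01, 3.01].

## Interface

Orientations are given as a rotation vector (axis times angle).
In Python, from station import ctrl, optics gives the robot as it stands. The module is installed in compiled form; this text tells all that it offers.
- The arm moves only by the tool play_rows, never from a script. Its argument "steps" is a list that holds one entry, the list of rows, each a list of 7 numbers: the shift along the tool's x, y, z in cm, then the turn, a rotation vector about the tool's x, y, z in rad, then the opening, from 0 (shut) to 1 (fully open). A call has exactly 10 rows; each row shifts and turns the commanded pose from where the row before left it, along the tool's axes as they then stand; what a row does not reach is not made up. A row lasts 1/10 s, in which the tool goes at most 50 mm and 8.59 degrees, less where a joint would pass 70% of its speed; a pose out of reach is approached as far as the arm can. A call with a gripper value outside its range is refused whole. The fingers move at their own pace and stop on an object; "squeeze" is the grip in N (left out, the last holds). Time passes only in rows, so rows that do not move let the fingers close, or fill a call up. It gives the time, the measured TCP pose, the force, the opening and the grip force at its end, in the units of the state.
- ctrl.get_state(): the state, without advancing time (a new reading comes with each control period).
- optics.camera(name): name is "side" or "top" or "wrist"; returns the picture (400x640x3 uint8, red, green, blue); there is no depth.
- optics.camera_info(name): a dict with "camera_matrix" (3x3 intrinsics, pixels), "dist" ([k1, k2, p1, p2, k3] as OpenCV has them; the pictures are not rectified), "T" (4x4, takes a point from camera to world coordinates). Camera axes: x right, y up, looking along -z (the intrinsics and any distortion apply to the point x, -y, -z); pixel columns grow to the right and rows downward; lengths in m; the calibration is good to about 2 mm. A picture is of the moment at which its call begins: read the wrist's pose just before it. camera_info takes no time and is no camera call; for the wrist camera it gives the pose at the moment of the call.
- ctrl.sign_off(): hands the job in; it is judged then, once.
The state is a dict: "time_s": time; "q": joint angles; "dq": joint speeds; "tau": joint torques, N m; "eef_pos": TCP position; "eef_rot": TCP orientation; "force": force on the tool from outside, world axes, zero at the start; "moment": the same for the moment, N m; "grip_width": finger opening in m; "gripper_force": force on a finger pad.
Only numpy, scipy, OpenCV 4.12 (cv2) and the standard library are available. Lean on these libraries where they do the work, as an engineer would, in place of code of your own. Each camera call takes 0.05 s, during which the arm holds its last target. There are 200 camera calls.

## Working session

There is one attempt and no reset: what is moved stays moved. The work goes in short steps, Python scripts to look and compute and a tool call to move; the robot and the scene stay as the last step left them, time stands still between calls to the robot, and variables do not carry over. Pictures are saved under pics/ and viewed, at most 10 in all, crops included, and the job is handed in when it is done.

Besides the shell and the picture viewer there is one more tool, called after "Emit:" in YAML: its name, and indented under it one key for each argument. play_rows: Moves the arm, as the interface text tells. Its arguments: {"type":"object","properties":{"steps":{"type":"array","items":{"type":"array","items":{"type":"array","items":{"type":"number"}}}},"squeeze":{"type":"number"}},"required":["steps"]}

```bash
mkdir -p pics; cat > h.py <<'E'
import numpy as np, cv2
from station import ctrl, optics
from scipy.spatial.transform import Rotation as R
def ray(n,uv,info=None):
    i=info or optics.camera_info(n); K=np.array(i["camera_matrix"],float); d=np.array(i["dist"],float); T=np.array(i["T"],float)
    p=cv2.undistortPoints(np.array(uv,float).reshape(-1,1,2),K,d).reshape(-1,2)
    v=np.c_[p[:,0],-p[:,1],-np.ones(len(p))]@T[:3,:3].T
    return T[:3,3],v/np.linalg.norm(v,axis=1)[:,None]
def plane(n,uv,z,info=None):
    o,v=ray(n,uv,info); return o+v*((z-o[2])/v[:,2])[:,None]
def tri(n1,u1,n2,u2):
    A=np.zeros((3,3));b=np.zeros(3);L=[]
    for n,u in((n1,u1),(n2,u2)):
        o,v=ray(n,[u]);v=v[0];P=np.eye(3)-np.outer(v,v);A+=P;b+=P@o;L.append((P,o))
    x=np.linalg.solve(A,b); return x,[np.linalg.norm(P@(x-o)) for P,o in L]
def proj(n,X,info=None):
    i=info or optics.camera_info(n);T=np.array(i["T"],float)
    c=(np.atleast_2d(X)-T[:3,3])@T[:3,:3]; c=c*[1,-1,-1]
    return cv2.projectPoints(c,np.zeros(3),np.zeros(3),np.array(i["camera_matrix"],float),np.array(i["dist"],float))[0].reshape(-1,2)
def save(n,f):
    im=optics.camera(n); cv2.imwrite("pics/"+f,im[:,:,::-1]); return im
E
python3 - <<'E'
from h import *
np.set_printoptions(precision=4,suppress=True)
s=ctrl.get_state();print(s["time_s"],s["eef_pos"],s["eef_rot"],s["force"],s["grip_width"])
for n in("side","top","wrist"):
    i=optics.camera_info(n);print(n,np.array(i["T"]),i["camera_matrix"],i["dist"])
    save(n,n+"0.png")
E
```

```text
0.0 [0.2441 0.5203 0.2084] [-0.6836 -3.0661  0.0017] [0.0707 0.5353 0.2748] 0.08566676877721141
side [[ 0.8948  0.3493 -0.2779  0.1761]
 [-0.4462  0.6839 -0.5771 -0.6551]
 [-0.0116  0.6405  0.7679  1.0552]
 [ 0.      0.      0.      1.    ]] [[375.705    0.     321.8178]
 [  0.     375.705  197.5411]
 [  0.       0.       1.    ]] [-0.0858  0.      0.      0.      0.    ]
top [[-0.027   0.9806 -0.1941  0.2244]
 [-0.9996 -0.0267  0.0042  0.0004]
 [-0.001   0.1942  0.981   1.4508]
 [ 0.      0.      0.      1.    ]] [[394.9944   0.     309.9336]
 [  0.     394.9944 194.1841]
 [  0.       0.       1.    ]] [-0.0911  0.      0.      0.      0.    ]
wrist [[ 0.4254 -0.8654 -0.2649  0.1765]
 [ 0.905   0.4065  0.1252  0.5526]
 [-0.0007 -0.293   0.9561  0.3733]
 [ 0.      0.      0.      1.    ]] [[310.6802   0.     316.8198]
 [  0.     310.6802 194.796 ]
 [  0.       0.       1.    ]] [-0.0353  0.      0.      0.      0.    ]
```

View pics/top0.png

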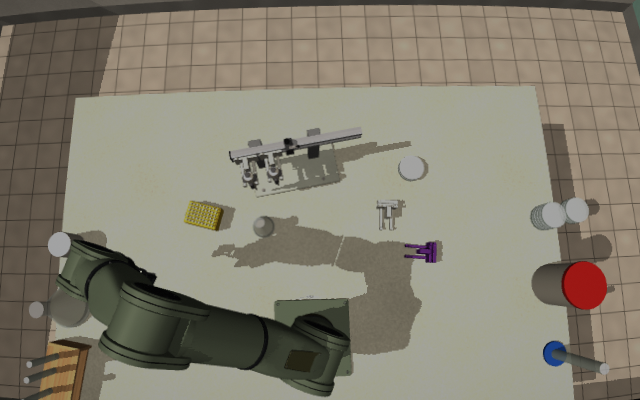

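View pics/side0.png

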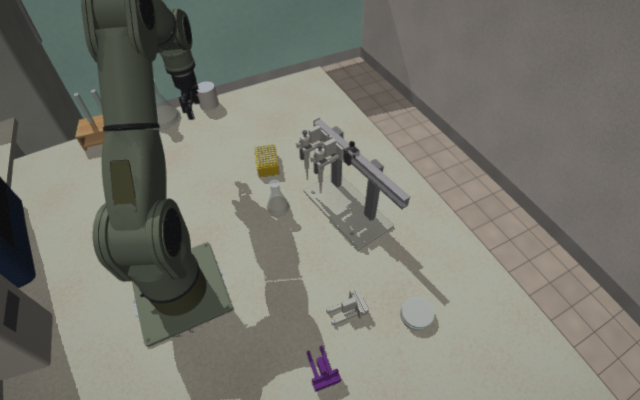

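Top view: grey-white hanger at about (388,213), purple look-alike at (425,252); side view: hanger (350,305), purple (324,370). The grey-white one fits the description (loose, not purple). The rail runs from about (232,156) to the open end at (362,132) in the top view. Next is an enlarged crop to confirm.

```bash
python3 - <<'E'
import cv2,numpy as np
t=cv2.imread("pics/top0.png");s=cv2.imread("pics/side0.png")
def c(im,x,y,w,h,k): return cv2.resize(im[y:y+h,x:x+w],None,fx=k,fy=k,interpolation=cv2.INTER_CUBIC)
a=np.hstack([c(t,365,190,50,50,6),c(s,320,280,62,50,6)])   # 300+372
b=np.hstack([c(t,224,118,150,50,4)])
d=c(s,290,105,130,110,4)
cv2.imwrite("pics/m1.png",np.vstack([a,np.pad(b,((0,0),(0,672-600),(0,0)))]))
cv2.imwrite("pics/m2.png",d)
E
```

```text
(no output)
```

View pics/m1.png

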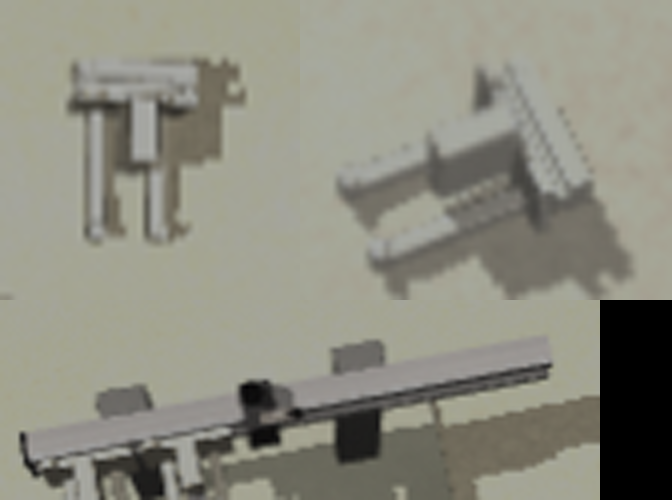

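View pics/m2.png

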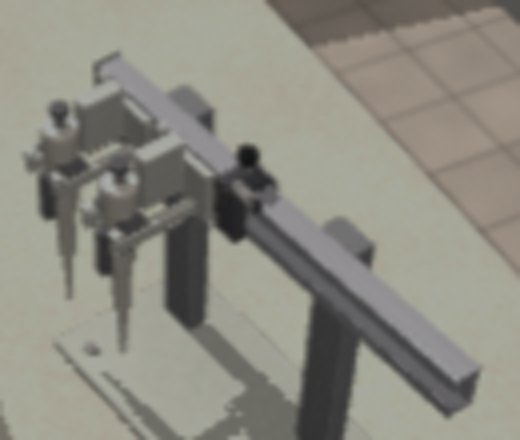

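The crop confirms the grey-white loose hanger: rib at top-view pixels about (389,211), plate on the far side and arms toward the robot. The rail's open end is at top (361,131) and side (406,202), and the clamp stop is near top (289,145).

```bash
cat > plan.py <<'E'
from h import *
np.set_printoptions(precision=4,suppress=True)
s=ctrl.get_state();Rt=R.from_rotvec(s["eef_rot"]);p=np.array(s["eef_pos"])
def to(target,yaw):
    """yaw = desired world direction of tool y axis; tool z down. prints shift in tool axes cm and turn about tool z"""
    y=np.array([np.cos(yaw),np.sin(yaw),0]);z=np.array([0,0,-1.]);x=np.cross(y,z)
    Rg=R.from_matrix(np.c_[x,y,z])
    print("t",s["time_s"],"pos",p,"shift_cm(tool now)",Rt.inv().apply(np.array(target)-p)*100,"turn(tool)",(Rt.inv()*Rg).as_rotvec())
    print("shift in goal axes",Rg.inv().apply(np.array(target)-p)*100)
E
python3 - <<'E'
from plan import *
m=lambda x,y:(365+x/6,190+y/6)
print("rib top far,near",plane("top",[m(144,100),m(144,128)],.066))
print("plate ends",plane("top",[m(75,75),m(197,75)],.06))
print("arm tips",plane("top",[m(94,238),m(156,238)],.014))
n=lambda x,y:(224+x/4,118+(y-300)/4)
print("rail top front edge",plane("top",[n(35,460),n(551,364)],.27), "rear",plane("top",[n(22,432),n(548,338)],.27))
k=lambda x,y:(290+x/4,105+y/4)
print("side: rail end front/back top",plane("side",[k(460,380),k(480,370)],.27),plane("side",[k(97,65),k(118,52)],.27))
print(tri("top",n(551,364),"side",k(460,380)))
print(Rt.as_matrix())
i=optics.camera_info("wrist");T=np.array(i["T"]);print("cam in tool",Rt.inv().apply(T[:3,3]-p),Rt.as_matrix().T@T[:3,:3])
E
```

```text
rib top far,near [[ 0.4454 -0.2861  0.066 ]
 [ 0.4286 -0.285   0.066 ]]
plate ends [[ 0.4627 -0.2468  0.06  ]
 [ 0.4606 -0.3202  0.06  ]]
arm tips [[ 0.3695 -0.2607  0.014 ]
 [ 0.3683 -0.2987  0.014 ]]
rail top front edge [[ 0.5796  0.2328  0.27  ]
 [ 0.647  -0.1733  0.27  ]] rear [[ 0.6027  0.2434  0.27  ]
 [ 0.6688 -0.1721  0.27  ]]
side: rail end front/back top [[ 0.6571 -0.1752  0.27  ]
 [ 0.6743 -0.1742  0.27  ]] [[0.584  0.239  0.27  ]
 [0.6069 0.2464 0.27  ]]
(array([ 0.6518, -0.1749,  0.27  ]), [np.float64(0.004728699086725036), np.float64(0.004728699086725095)])
[[-0.9053  0.4248 -0.0003]
 [ 0.4248  0.9053 -0.0008]
 [-0.     -0.0008 -1.    ]]
cam in tool [ 0.075   0.0004 -0.1648] [[-0.0006  0.9561  0.2929]
 [ 1.      0.0007 -0.0001]
 [-0.0003  0.2929 -0.9561]]
```

Emit:
play_rows:
  steps:
    - [[-2.5,-2.9,-1.7,0,0,-0.06,1],[-2.5,-2.9,-1.7,0,0,-0.06,1],[-2.5,-2.9,-1.7,0,0,-0.06,1],[-2.5,-2.9,-1.7,0,0,-0.06,1],[-2.5,-2.9,-1.7,0,0,-0.06,1],[-2.5,-2.9,-1.7,0,0,-0.06,1],[-2.5,-2.9,-1.7,0,0,-0.06,1],[-2.5,-2.9,-1.7,0,0,-0.06,1],[-2.5,-2.9,-1.7,0,0,-0.06,1],[-2.5,-2.9,-1.7,0,0,-0.06,1]]

```text
time_s: 1.15
eef_pos: [0.4398, 0.1959, 0.3798]
eef_rot: [-0.256, 3.131, -0.0]
force: [-0.1, -0.0, -0.3]
grip_width: 0.0858
gripper_force: 0.0
```

```bash
python3 -c "
from plan import *
to([.57,-.17,.38],np.deg2rad(99.4))"
```

```text
t 1.15 pos [0.4398 0.1959 0.3798] shift_cm(tool now) [ -6.8964 -38.2244  -0.0203] turn(tool) [-0.0001  0.     -0.0006]
shift in goal axes [ -6.8733 -38.2286  -0.0229]
```

Emit:
play_rows:
  steps:
    - [[-0.8,-4.2,0,0,0,0,1],[-0.8,-4.2,0,0,0,0,1],[-0.8,-4.2,0,0,0,0,1],[-0.8,-4.2,0,0,0,0,1],[-0.8,-4.2,0,0,0,0,1],[-0.8,-4.2,0,0,0,0,1],[-0.8,-4.2,0,0,0,0,1],[-0.8,-4.2,0,0,0,0,1],[-0.5,-3.5,0,0,0,0,1],[0,-1.0,0,0,0,0,1]]

```text
time_s: 2.15
eef_pos: [0.5684, -0.1711, 0.3778]
eef_rot: [0.247, -3.13, 0.001]
force: [-0.5, 0.7, -0.8]
grip_width: 0.0855
gripper_force: 0.0
```

```bash
python3 - <<'E'
from plan import *
import json
i=optics.camera_info("wrist");np.savez("w1.npz",**{k:np.array(i[k]) for k in("camera_matrix","dist","T")})
im=save("wrist","w1.png")
s=ctrl.get_state();print(s["eef_pos"],s["time_s"],s["dq"])
print(proj("wrist",[[.649,-.174,.27],[.67,-.173,.27],[.62,0,.27]]))
E
```

```text
[ 0.5682 -0.1708  0.3779] 2.2 [-0.0486 -0.0355 -0.0178  0.0648 -0.0071 -0.0261 -0.0476]
[[300.3901 263.2853]
 [298.4457 281.7308]
 [477.9793 261.395 ]]
```

View pics/w1.png

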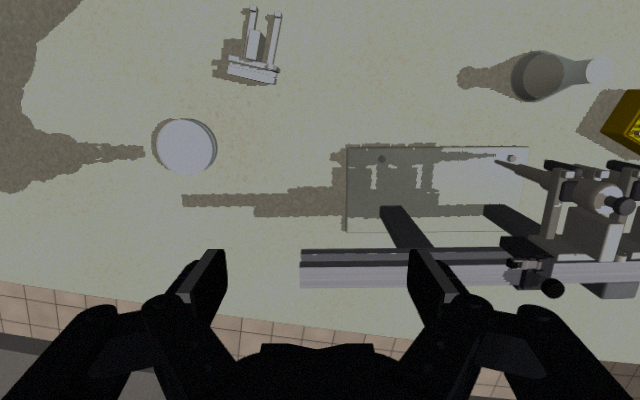

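Wrist view: the rail's front face is at rows 248–263, its top at rows 263–286, and its open end at col 300. The clamp stop is around (520,260) and the hanger at (255,55).

```bash
cat > railm.py <<'E'
from plan import *
def load(f):
    d=np.load(f);return {k:d[k] for k in d}
E
python3 - <<'E'
from railm import *
im=cv2.imread("pics/w1.png");g=im.mean(2);i=load("w1.npz")
for c in(306,340,380,):print(c,g[240:296,c].astype(int))
for r in(251,259,268,276,282):print(r,g[r,292:310].astype(int))
print(g[255,490:530].astype(int),g[250,490:530].astype(int),g[259,490:530].astype(int))
E
```

```text
306 [144 146 144 143 140 143 144 145 130  67  41  44  42  40  76  85  79  84
  86  82  83  58  48  44  42  40  43 101 130 134 137 136 135 135 134 133
 133 133 135 138 138 131 129 126 128 132 135 133 140 148 146 146 147 145
 145 147]
340 [144 147 145 143 146 147 145 146 106  57  42  42  42  56  79  81  83  83
  82  84  81  50  36  41  42  42  41 124 133 137 140 136 133 132 135 135
 134 133 136 141 134 129 125 130 127 134 132 133 142 146 140 145 143 142
 141 148]
380 [149 148 147 148 148 144 146 151  75  44  40  40  38  67  80  83  79  83
  83  84  64  45  43  38  45  43  83 132 136 133 139 133 135 133 131 136
 137 135 137 136 131 126 129 128 127 131 136 136 144 144 144 145 142 145
 142 144]
251 [144 144 146 145 146 146 148 144 124  71  42  45  44  44  44  45  44  40]
259 [143 145 147 147 148 145 145 147 141 105  86  78  85  82  82  81  84  82]
268 [145 147 145 145 148 146 148 134 128 130 132 130 130 133 130 128 132 129]
276 [145 147 146 146 147 144 146 141 136 133 132 133 134 133 133 134 137 134]
282 [149 147 146 150 152 148 150 140 132 130 135 129 127 130 129 129 130 127]
[82 80 80 80 82 84 80 82 81 80 82 81 85 81 78 80 81 81 83 79 71 47 17 14
 11 10 12 10  9 11 11 14 16 17 20 20 15 16 16 18] [39 40 38 39 42 42 42 41 39 40 38 43 40 38 35 26  5 10 11 15  9 13 10 10
 13 12 14 11  9 17 15 16 15 13 16 15 12 11 16 16] [51 50 52 46 45 50 45 51 49 50 46 49 43 47 43 43 32  5  0  2 11 29 33 34
 37 34 32 31 32 33 31 38 31 30 29 32 32 28 16 21]
```

```bash
python3 - <<'E'
from railm import *
im=cv2.imread("pics/w1.png");g=cv2.GaussianBlur(im,(1,1),0).mean(2);i=load("w1.npz")
def cross(c,r0,r1,lev,up):
    col=g[:,c]
    for r in range(r0,r1):
        a,b=col[r],col[r+1]
        if (a<lev<=b) if up else (a>lev>=b): return r+(lev-a)/(b-a)
cols=[c for c in range(304,402,4)]
for nm,a in(("topfront z.27",(258,272,88,True,.27)),("bot z.23",(242,255,95,False,.23)),("sloth z.258",(255,266,62,False,.258)),("slotl .242",(249,258,62,True,.242))):
    px=[(c,cross(c,*a[:4])) for c in cols];px=[p for p in px if p[1]]
    P=plane("wrist",px,a[4],i);k=np.polyfit(P[:,1],P[:,0],1)
    print(nm,len(px),"dx/dy",k[0],"yaw off deg",np.degrees(np.arctan(-k[0])),"x at y=-.174",np.polyval(k,-.174),"res",np.std(P[:,0]-np.polyval(k,P[:,1])))
print("end",plane("wrist",[(299.2,272),(299,278)],.27,i),plane("wrist",[(300.6,251)],.236,i), plane("wrist",[(300.9,264)],.264,i))
print("stop face cands",plane("wrist",[(511,255),(505.5,250),(506.5,259)],.25,i))
E
```

```text
topfront z.27 25 dx/dy -0.1663109776239713 yaw off deg 9.442492380864051 x at y=-.174 0.6530019135616384 res 7.240733994196153e-05
bot z.23 23 dx/dy -0.17047472346127662 yaw off deg 9.674478901060647 x at y=-.174 0.6532495411154995 res 7.61081528010212e-05
sloth z.258 25 dx/dy -0.1672193536796932 yaw off deg 9.49313022217615 x at y=-.174 0.6530801848543526 res 9.271956952734654e-05
slotl .242 25 dx/dy -0.16979652961881975 yaw off deg 9.636714393868816 x at y=-.174 0.6529358607601852 res 0.00028923447579736275
end [[ 0.6589 -0.1742  0.27  ]
 [ 0.6657 -0.1735  0.27  ]] [[ 0.6533 -0.1753  0.236 ]] [[ 0.6532 -0.1736  0.264 ]]
stop face cands [[0.6167 0.046  0.25  ]
 [0.6119 0.038  0.25  ]
 [0.622  0.0428 0.25  ]]
```

Emit:
play_rows:
  steps:
    - [[1.7,-1.2,2.2,0,0,0.022,1],[1.7,-1.2,2.2,0,0,0.022,1],[1.7,-1.2,2.2,0,0,0.022,1],[1.7,-1.2,2.2,0,0,0.022,1],[1.7,-1.2,2.2,0,0,0.022,1],[1.7,-1.2,2.2,0,0,0.022,1],[1.7,-1.2,2.2,0,0,0.022,1],[1.7,-1.2,2.2,0,0,0.022,1],[1.7,-1.2,2.2,0,0,0.02,1],[0,0,0,0,0,0,1]]

```text
time_s: 3.2
eef_pos: [0.4212, -0.2862, 0.1792]
eef_rot: [-0.058, -3.137, -0.002]
force: [-0.2, 0.0, 0.4]
grip_width: 0.0854
gripper_force: 0.0
```

```bash
python3 - <<'E'
from plan import *
i=optics.camera_info("wrist");np.savez("w2.npz",**{k:np.array(i[k]) for k in("camera_matrix","dist","T")})
im=save("wrist","w2.png")
cv2.imwrite("pics/w2c.png",cv2.resize(im[100:330,220:440,::-1],None,fx=2.5,fy=2.5,interpolation=cv2.INTER_CUBIC))
print(s["eef_pos"],s["time_s"])
E
```

```text
[ 0.4212 -0.2862  0.1792] 3.2
```

View pics/w2c.png

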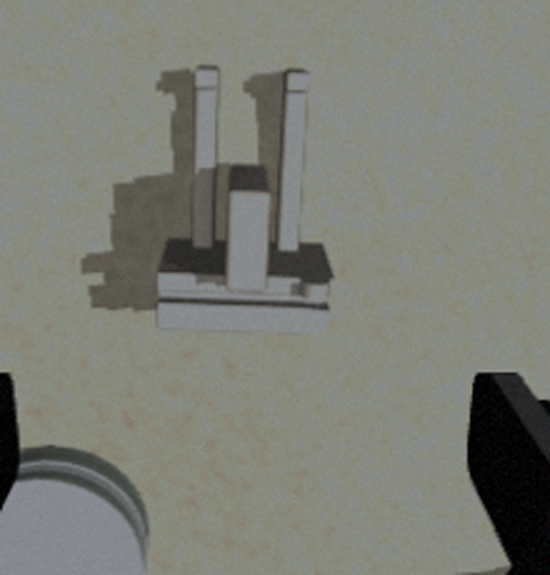

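The crop shows the hanger upright. The rib top has corners (231,190), (268,190), (267,290) and (229,290), and the nib is at (317,290) on the +y side, so its orientation matches the rail's.

```bash
python3 - <<'E'
from railm import *
i=load("w2.npz");g=cv2.imread("pics/w2.png").mean(2)
f=lambda x,y:(220+(x+.5)/2.5-.5,100+(y+.5)/2.5-.5)
P=plane("wrist",[f(231,190),f(268,190),f(267,290),f(229,290)],.066,i);print(P)
for r in(180,190,200,210):print(r,g[r,306:334].astype(int))
print(g[164:184,319].astype(int))
# shoe top rear edge / ends
print("shoe rear corners z.044",plane("wrist",[f(158,328),f(329,331)],.044,i))
print("arm outer",plane("wrist",[f(195,85),f(195,160),f(308,90),f(299,240)],.014,i))
E
```

```text
[[ 0.4127 -0.2897  0.066 ]
 [ 0.4133 -0.2761  0.066 ]
 [ 0.4524 -0.2776  0.066 ]
 [ 0.4519 -0.2921  0.066 ]]
180 [ 70  87  87  85  83  86 115 136 138 140 137 139 137 137 139 138 137 137
 141 137 140 129 101  88  84  68 102 129]
190 [ 74  84  87  88  72  92 129 138 138 137 140 141 138 137 140 140 140 140
 138 137 135  99  78  87  64  83 124 140]
200 [ 45  44  41  44  61 105 134 140 142 138 142 138 136 142 138 137 141 138
 139 137 128  80  55  56  55  66  81  86]
210 [ 80  81  79  74  82 116 136 140 139 138 139 137 141 140 140 139 139 140
 135 136 106  90  89  89  86  83  80  73]
[135 108  71  56  57  52  56  57  54  52  56  54  93 125 137 137 137 137
 141 140]
shoe rear corners z.044 [[ 0.476  -0.3232  0.044 ]
 [ 0.4801 -0.2516  0.044 ]]
arm outer [[ 0.3792 -0.3041  0.014 ]
 [ 0.4111 -0.3058  0.014 ]
 [ 0.3831 -0.2567  0.014 ]
 [ 0.449  -0.2616  0.014 ]]
```

```bash
python3 -c "
from plan import *
to([.4327,-.284,.025],np.deg2rad(86.7))"
```

```text
t 3.25 pos [ 0.4231 -0.2856  0.1805] shift_cm(tool now) [-0.9797  0.1815 15.5511] turn(tool) [ 0.0008 -0.0015  0.0223]
shift in goal axes [-0.9525  0.2162 15.5524]
```

Emit:
play_rows:
  steps:
    - [[-0.5,0.1,1.0,0,0,0.022,1],[-0.45,0.1,1.5,0,0,0,1],[0,0,2.0,0,0,0,1],[0,0,2.0,0,0,0,1],[0,0,2.0,0,0,0,1],[0,0,2.0,0,0,0,1],[0,0,2.0,0,0,0,1],[0,0,1.5,0,0,0,1],[0,0,1.0,0,0,0,1],[0,0,0.5,0,0,0,1]]

```text
time_s: 4.25
eef_pos: [0.4341, -0.284, 0.0253]
eef_rot: [0.088, 3.14, 0.0]
force: [1.0, -0.4, 0.9]
grip_width: 0.0856
gripper_force: 0.0
```

```bash
python3 -c "
from plan import *
save('wrist','w3.png')
to([.4327,-.284,.025],np.deg2rad(86.7));print(s['force'])"
```

```text
t 4.25 pos [ 0.4341 -0.284   0.0253] shift_cm(tool now) [ 0.1361 -0.0105  0.0288] turn(tool) [ 0.0002 -0.      0.0014]
shift in goal axes [ 0.1361 -0.0107  0.0288]
[ 1.0174 -0.3616  0.9226]
```

Emit:
play_rows:
  steps:
    - [[0.1,0,0,0,0,0,0.6],[0,0,0,0,0,0,0.3],[0,0,0,0,0,0,0],[0,0,0,0,0,0,0],[0,0,0,0,0,0,0],[0,0,0,0,0,0,0],[0,0,0,0,0,0,0],[0,0,0,0,0,0,0],[0,0,0,0,0,0,0],[0,0,0,0,0,0,0]]
  squeeze: 60

```text
time_s: 5.3
eef_pos: [0.4326, -0.2847, 0.0263]
eef_rot: [0.089, 3.14, -0.0]
force: [-0.3, 0.7, 7.1]
grip_width: 0.0148
gripper_force: 59.0
```

Emit:
play_rows:
  steps:
    - [[0,0,-1,0,0,0,0],[0,0,-2,0,0,0,0],[0,0,-3,0,0,-0.03,0],[-1.5,0,-3,0,0,-0.03,0],[-2,0,-3,0,0,-0.03,0],[-2,0,-3,0,0,-0.03,0],[-2,0,-3,0,0,-0.03,0],[-2,0,-2,0,0,-0.03,0],[-2,0,-1.5,0,0,-0.03,0],[-1.5,0,-0.5,0,0,-0.013,0]]

```text
time_s: 6.3
eef_pos: [0.563, -0.2762, 0.2482]
eef_rot: [-0.263, 3.129, -0.001]
force: [-0.7, 0.3, -2.1]
grip_width: 0.0147
gripper_force: 58.8
```

```bash
python3 -c "
from plan import *
to([.6364,-.2442,.2463],np.deg2rad(99.5));print(s['force'],s['grip_width'])"
```

```text
t 6.3 pos [ 0.563  -0.2762  0.2482] shift_cm(tool now) [-7.7672  1.929   0.2046] turn(tool) [-0.0011  0.0019  0.0017]
shift in goal axes [-7.7642  1.9422  0.1922]
[-0.7022  0.3187 -2.0923] 0.014708086463740812
```

Emit:
play_rows:
  steps:
    - [[-1.5,0.3,0.1,0,0,0,0],[-1.5,0.4,0.1,0,0,0,0],[-1.5,0.4,0,0,0,0,0],[-1.3,0.4,0,0,0,0,0],[-1.0,0.4,0,0,0,0,0],[-0.6,0,0,0,0,0,0],[-0.3,0,0,0,0,0,0],[0,0,0,0,0,0,0],[0,0,0,0,0,0,0],[0,0,0,0,0,0,0]]

```text
time_s: 7.3
eef_pos: [0.6345, -0.2453, 0.2441]
eef_rot: [0.26, -3.131, 0.0]
force: [0.0, -0.7, -1.3]
grip_width: 0.0148
gripper_force: 58.8
```

```bash
python3 - <<'E'
from plan import *
i=optics.camera_info("wrist");np.savez("w4.npz",**{k:np.array(i[k]) for k in("camera_matrix","dist","T")})
im=save("wrist","w4.png")
cv2.imwrite("pics/w4c.png",cv2.resize(im[150:350,230:430,::-1],None,fx=3,fy=3,interpolation=cv2.INTER_CUBIC))
to([.6364,-.2442,.2463],np.deg2rad(99.5));print(s['force'],s['moment'])
E
```

```text
t 7.3 pos [ 0.6345 -0.2453  0.2441] shift_cm(tool now) [-0.2098  0.0737 -0.2165] turn(tool) [-0.0003 -0.0001 -0.    ]
shift in goal axes [-0.2098  0.0738 -0.2165]
[ 0.0107 -0.651  -1.2677] [-0.0658  0.0197 -0.0016]
```

View pics/w4c.png

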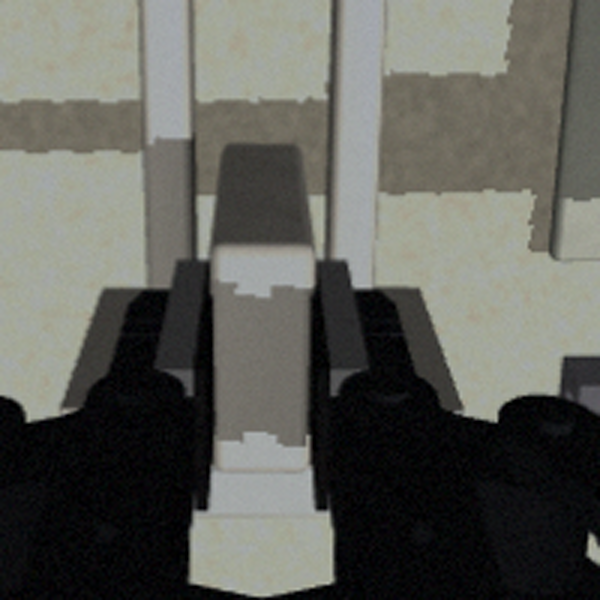

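Crop: the hanger is held by its rib, square between the pads, with the rib top's front edge at (215–313,245) and rear edge at about y=470. The rail end enters at (565,360).

```bash
python3 - <<'E'
from railm import *
i=load("w4.npz");g=cv2.imread("pics/w4.png").mean(2)
f=lambda x,y:(230+(x+.5)/3-.5,150+(y+.5)/3-.5)
P=plane("wrist",[f(215,246),f(313,246),f(310,470),f(215,470)],p[2]+.0397,i)
print("rib in tool mm",Rt.inv().apply(P-p)*1000)
# arms: tops 30 below grip
A=plane("wrist",[f(143,20),f(147,270),f(385,20),f(374,270)],p[2]+.0177-.03,i);print("arms tool mm",Rt.inv().apply(A-p)*1000)
for r in(262,266,280,284):print(r,g[r,408:440].astype(int))
for c in(422,426,470,500,530):print(c,g[255:300,c].astype(int))
E
```

```text
rib in tool mm [[ 19.5664  -6.3693 -39.6969]
 [ 19.5574   7.9203 -39.6998]
 [-19.0841   8.0792 -39.7034]
 [-19.075   -6.9892 -39.7004]]
arms tool mm [[ 43.6432 -22.285   12.3085]
 [ -8.8141 -23.4454  12.3039]
 [ 43.6151  24.1112  12.2992]
 [ -8.8419  23.8283  12.2944]]
262 [161 163 163 165 160 158 157 162 161 161 160 161 161 159 157 160 158 161
 169 163 162 164 165 163 161 164 167 162 160 162 161 163]
266 [160 160 157 158 159 163 165 162 160 158 160 161 162 163 165 163 161 160
 159 163 161 163 164 161 163 163 161 159 162 163 161 160]
280 [151 154 152 157 154 162 161 149 104  43  51  60  47  44  51  73  90  90
  93  90  90  89  96  94  87  92  90  91  87  91  93  89]
284 [ 2  7  0 12  8  6  4  3  5  4  2  8  4 13 31 60 76 88 93 89 91 94 91 92
 91 91 89 90 91 94 93 90]
422 [161 165 160 161 159 160 159 157 159 162 163 165 158 126  47  47  47  54
  46  46  49  45  48  45  46  51  52  55  53  31   2  10  12   1   1   3
   4   6   5   3   5   5  13  12   4]
426 [162 163 161 160 158 163 163 169 159 156 159 159 156 121  48  49  47  48
  49  48  46  48  45  62  92  93  94  91  91  93  84  57   9   5   6  12
   7   8   3   7   7   1   9   2  11]
470 [163 162 162 161 163 162 163 162 164 166 162 162 140  80  43  47  50  46
  48  47  46  48  65  84  93  93  89  90  91  92  95  92  92  91  88  96
  91  91  70  48  46  51  46  48  46]
500 [159 160 161 165 165 162 162 162 160 160 165 162 118  60  49  50  45  43
  50  46  48  51  72  93  89  91  92  89  93  89  92  92  92  87  90  94
  89  81  61  48  44  52  48  47  45]
530 [31 28 30 29 33 34 30 31 29 30 29 28 38 47 50 48 48 48 51 48 44 49 71 92
 91 90 89 88 91 90 94 95 93 89 91 94 90 63 47 46 47 51 50 50 49]
```

```bash
python3 - <<'E'
from railm import *
i=load("w4.npz");g=cv2.imread("pics/w4.png").mean(2)
def cross(v,r0,lev,up):
    for r in range(r0,r0+14):
        a,b=v[r],v[r+1]
        if (a<lev<=b) if up else (a>lev>=b): return r+(lev-a)/(b-a)
Ro=R.from_euler('z',9.5,degrees=True);M=np.array([.6531,-.1745,.25])
for z,r0,lev,up in((.23,262,100,False),(.242,272,69,True),(.258,286,69,False)):
    px=[(c,cross(g[:,c],r0,lev,up)) for c in range(460,522,6)]
    P=plane("wrist",px,z,i);Q=Ro.inv().apply(P-M);print(z,"x_rail mean mm",Q[:,0].mean()*1e3,"slope deg",np.degrees(np.polyfit(Q[:,1],Q[:,0],1)[0]))
for r in(271,274):
    c=cross(g[r],410,100,False);print(c,Ro.inv().apply(plane("wrist",[(c,r)],.236,i)-M)*1e3)
# pose of shoe in rail frame assuming grip=(0.2,.5) mm in tool, 17.7 above TCP
G=p+Rt.apply([.0002,.0005,-.0177]);S=G+Rt.apply([-.028,0,.014]);print("shoe in rail mm",Ro.inv().apply(S-M)*1e3,"p",p)
E
```

```text
0.23 x_rail mean mm 0.16798062638565353 slope deg -0.35766849699718783
0.242 x_rail mean mm -0.08843336816264372 slope deg 0.13129026207805683
0.258 x_rail mean mm 0.05905194960496379 slope deg -0.1467945760775219
416.75882352941176 [[ -1.275   -2.9977 -14.    ]]
416.54545454545456 [[  0.8912  -2.9192 -14.    ]]
shoe in rail mm [ -2.2169 -66.1795  -2.2125] p [ 0.6345 -0.2452  0.2441]
```

Emit:
play_rows:
  steps:
    - [[-0.1,0.2,-0.1,0,0,0,0],[-0.12,0.4,-0.12,0,0,0,0],[0,0.5,0,0,0,0,0],[0,0.5,0,0,0,0,0],[0,0.4,0,0,0,0,0],[0,0.2,0,0,0,0,0],[0,0,0,0,0,0,0],[0,0,0,0,0,0,0],[0,0,0,0,0,0,0],[0,0,0,0,0,0,0]]

```text
time_s: 8.35
eef_pos: [0.6333, -0.2231, 0.246]
eef_rot: [0.26, -3.131, 0.0]
force: [0.1, -0.5, -0.4]
grip_width: 0.0147
gripper_force: 58.8
```

```bash
cat > where.py <<'E'
from railm import *
Ro=R.from_euler('z',9.5,degrees=True);M=np.array([.6531,-.1745,.25])
S=p+Rt.apply([-.0278,.0005,-.0037])
print("t",s["time_s"],"shoe in rail mm",Ro.inv().apply(S-M)*1e3,"tool rot err",(Rt.inv()*R.from_matrix(np.c_[[-np.cos(np.radians(9.5)),-np.sin(np.radians(9.5)),0],[-np.sin(np.radians(9.5)),np.cos(np.radians(9.5)),0],[0,0,-1]])).as_rotvec(),"F rail",Ro.inv().apply(s["force"]),"M",Ro.inv().apply(s["moment"]),s["grip_width"])
E
python3 where.py
```

```text
t 8.35 shoe in rail mm [  0.2326 -44.1085  -0.2662] tool rot err [-0.0001 -0.0002  0.0002] F rail [ 0.0234 -0.4958 -0.3553] M [-0.0109 -0.0097  0.0586] 0.01470295421132732
```

Emit:
play_rows:
  steps:
    - [[0,0.2,-0.02,0,0,0,0],[0,0.2,0,0,0,0,0],[0,0.2,0,0,0,0,0],[0,0.2,0,0,0,0,0],[0,0.2,0,0,0,0,0],[0,0.2,0,0,0,0,0],[0,0.2,0,0,0,0,0],[0,0.2,0,0,0,0,0],[0,0.2,0,0,0,0,0],[0,0.2,0,0,0,0,0]]

```text
time_s: 9.35
eef_pos: [0.6299, -0.203, 0.2463]
eef_rot: [0.261, -3.131, 0.0]
force: [-0.7, 0.9, -0.5]
grip_width: 0.0144
gripper_force: 58.8
```

```bash
python3 where.py
```

```text
t 9.35 shoe in rail mm [  0.2192 -23.7964  -0.0357] tool rot err [-0.0001 -0.0002  0.0003] F rail [-0.579   1.0355 -0.4757] M [-0.0632  0.1364  0.0055] 0.014408905016990768
```

Emit:
play_rows:
  steps:
    - [[0,0.3,0,0,0,0,0],[0,0.3,0,0,0,0,0],[0,0.3,0,0,0,0,0],[0,0.3,0,0,0,0,0],[0,0.3,0,0,0,0,0],[0,0.3,0,0,0,0,0],[0,0.3,0,0,0,0,0],[0,0.3,0,0,0,0,0],[0,0.3,0,0,0,0,0],[0,0.3,0,0,0,0,0]]

```text
time_s: 10.35
eef_pos: [0.6249, -0.1734, 0.2463]
eef_rot: [0.261, -3.131, 0.0]
force: [-2.5, -0.9, -1.8]
grip_width: 0.0145
gripper_force: 58.8
```

```bash
python3 where.py
```

```text
t 10.35 shoe in rail mm [ 0.1828  6.292  -0.0057] tool rot err [-0.0001 -0.0003  0.0004] F rail [-2.568  -0.4409 -1.7798] M [-0.2575  0.6403  0.0208] 0.014508569758381051
```

Emit:
play_rows:
  steps:
    - [[0.03,0.4,0,0,0,0,0],[0.03,0.6,0,0,0,0,0],[0,0.6,0,0,0,0,0],[0,0.6,0,0,0,0,0],[0,0.6,0,0,0,0,0],[0,0.6,0,0,0,0,0],[0,0.6,0,0,0,0,0],[0,0.6,0,0,0,0,0],[0,0.6,0,0,0,0,0],[0,0.4,0,0,0,0,0]]

```text
time_s: 11.35
eef_pos: [0.6152, -0.1178, 0.2464]
eef_rot: [-0.261, 3.131, 0.0]
force: [-0.5, 0.2, -0.3]
grip_width: 0.0146
gripper_force: 58.8
```

```bash
python3 - <<'E'
import where
from where import *
i=optics.camera_info("wrist");np.savez("w5.npz",**{k:np.array(i[k]) for k in("camera_matrix","dist","T")})
im=save("wrist","w5.png")
E
```

```text
t 11.35 shoe in rail mm [-0.2659 62.7402  0.0561] tool rot err [0.0001 0.0001 0.0007] F rail [-0.4216  0.241  -0.3154] M [-0.0534  0.0119 -0.0016] 0.0146025824490619
```

View pics/w5.png

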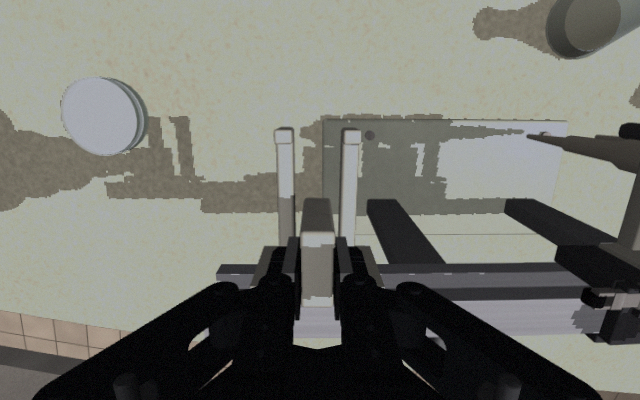

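The hanger is in the rail. The stop's roller tip is near (585,297) and its block at about (557,250).

```bash
python3 - <<'E'
from where import *
i=load("w5.npz")
for z,uv in((.27,(606,325)),(.285,(584,296)),(.25,(557,250)),(.23,(557,250)),(.27,(583,275))):print(z,uv,Ro.inv().apply(plane("wrist",[uv],z,i)-M)*1e3)
E
```

```text
t 11.4 shoe in rail mm [-0.2018 63.2727  0.0941] tool rot err [0.0003 0.0001 0.0012] F rail [ 0.6494  0.3081 -1.1251] M [ 0.0293  0.0444 -0.0249] 0.014489450688752596
0.27 (606, 325) [[ 18.2651 227.9565  20.    ]]
0.285 (584, 296) [[-12.3789 193.3806  35.    ]]
0.25 (557, 250) [[-19.4625 203.9921   0.    ]]
0.23 (557, 250) [[ -9.1173 221.5355 -20.    ]]
0.27 (583, 275) [[-14.8084 204.6924  20.    ]]
```

Emit:
play_rows:
  steps:
    - [[0,0.5,0,0,0,0,0],[0,0.7,0,0,0,0,0],[0,0.7,0,0,0,0,0],[0,0.7,0,0,0,0,0],[0,0.7,0,0,0,0,0],[0,0.7,0,0,0,0,0],[0,0.7,0,0,0,0,0],[0,0.7,0,0,0,0,0],[0,0.7,0,0,0,0,0],[0,0.5,0,0,0,0,0]]

```text
time_s: 12.4
eef_pos: [0.6042, -0.0526, 0.2463]
eef_rot: [0.261, -3.131, -0.0]
force: [-0.8, 0.6, -1.0]
grip_width: 0.0143
gripper_force: 58.8
```

```bash
python3 where.py
```

```text
t 12.4 shoe in rail mm [ -0.3419 128.8174   0.036 ] tool rot err [ 0.0001 -0.      0.0007] F rail [-0.719   0.7035 -1.0382] M [-0.0202 -0.0143  0.0323] 0.014334052488920525
```

Now slowly, 2 mm per row, feeling for the roller.

Emit:
play_rows:
  steps:
    - [[0,0.2,0,0,0,0,0],[0,0.2,0,0,0,0,0],[0,0.2,0,0,0,0,0],[0,0.2,0,0,0,0,0],[0,0.2,0,0,0,0,0],[0,0.2,0,0,0,0,0],[0,0.2,0,0,0,0,0],[0,0.2,0,0,0,0,0],[0,0.2,0,0,0,0,0],[0,0.2,0,0,0,0,0]]

```text
time_s: 13.4
eef_pos: [0.6009, -0.0334, 0.2463]
eef_rot: [0.261, -3.131, 0.0]
force: [-0.8, -0.2, -0.8]
grip_width: 0.0145
gripper_force: 58.8
```

```bash
python3 where.py
```

```text
t 13.4 shoe in rail mm [ -0.3782 148.2715   0.0264] tool rot err [-0.     -0.      0.0004] F rail [-0.8387 -0.0525 -0.8157] M [-0.0176  0.0691 -0.0249] 0.014549498080391262
```

Emit:
play_rows:
  steps:
    - [[0,0.1,0,0,0,0,0],[0,0.1,0,0,0,0,0],[0,0.1,0,0,0,0,0],[0,0.1,0,0,0,0,0],[0,0.1,0,0,0,0,0],[0,0.1,0,0,0,0,0],[0,0.1,0,0,0,0,0],[0,0.1,0,0,0,0,0],[0,0.1,0,0,0,0,0],[0,0.1,0,0,0,0,0]]

```text
time_s: 14.4
eef_pos: [0.5993, -0.0236, 0.2463]
eef_rot: [0.261, -3.131, 0.0]
force: [-0.2, 1.1, -1.1]
grip_width: 0.0144
gripper_force: 58.8
```

```bash
python3 where.py
```

```text
t 14.4 shoe in rail mm [ -0.3762 158.1837  -0.0012] tool rot err [-0.0001 -0.0001  0.0004] F rail [-0.0596  1.1306 -1.1069] M [ 0.0638  0.0442 -0.0193] 0.01438060314337398
```

Emit:
play_rows:
  steps:
    - [[0,0.1,0,0,0,0,0],[0,0.1,0,0,0,0,0],[0,0.1,0,0,0,0,0],[0,0.1,0,0,0,0,0],[0,0.1,0,0,0,0,0],[0,0.1,0,0,0,0,0],[0,0.1,0,0,0,0,0],[0,0.1,0,0,0,0,0],[0,0.1,0,0,0,0,0],[0,0.1,0,0,0,0,0]]

```text
time_s: 15.4
eef_pos: [0.5976, -0.0137, 0.2463]
eef_rot: [0.261, -3.131, 0.0]
force: [0.1, 0.8, -1.0]
grip_width: 0.0148
gripper_force: 58.8
```

```bash
python3 where.py
```

```text
t 15.4 shoe in rail mm [ -0.3914 168.2141  -0.008 ] tool rot err [-0.     -0.0001  0.0004] F rail [ 0.2512  0.7389 -1.0275] M [ 0.0013  0.0184 -0.0188] 0.014778223540096861
```

Emit:
play_rows:
  steps:
    - [[0,0.1,0,0,0,0,0],[0,0.1,0,0,0,0,0],[0,0.1,0,0,0,0,0],[0,0.1,0,0,0,0,0],[0,0.1,0,0,0,0,0],[0,0.1,0,0,0,0,0],[0,0.1,0,0,0,0,0],[0,0.1,0,0,0,0,0],[0,0.1,0,0,0,0,0],[0,0.1,0,0,0,0,0]]

```text
time_s: 16.4
eef_pos: [0.5957, -0.0042, 0.2459]
eef_rot: [0.26, -3.13, 0.001]
force: [0.1, -2.3, -8.4]
grip_width: 0.0147
gripper_force: 58.4
```

```bash
python3 where.py
```

```text
t 16.4 shoe in rail mm [ -0.6812 177.9293  -0.3993] tool rot err [-0.0002 -0.001   0.0001] F rail [-0.2763 -2.2361 -8.354 ] M [-0.746   0.1722 -0.0772] 0.014699533179458824
```

The roller is felt at 178 mm, so home should be near 190–193 mm.

Emit:
play_rows:
  steps:
    - [[0,0.1,0,0,0,0,0],[0,0.1,0,0,0,0,0],[0,0.1,0,0,0,0,0],[0,0.1,0,0,0,0,0],[0,0.1,0,0,0,0,0],[0,0.1,0,0,0,0,0],[0,0.1,0,0,0,0,0],[0,0.1,0,0,0,0,0],[0,0,0,0,0,0,0],[0,0,0,0,0,0,0]]

```text
time_s: 17.4
eef_pos: [0.5946, 0.004, 0.2463]
eef_rot: [0.261, -3.131, -0.0]
force: [-1.1, 2.5, -6.0]
grip_width: 0.0147
gripper_force: 58.8
```

```bash
python3 where.py
```

```text
t 17.4 shoe in rail mm [ -0.3929 186.251    0.046 ] tool rot err [ 0.0002 -0.      0.0005] F rail [-0.6706  2.604  -5.983 ] M [0.3791 0.236  0.0055] 0.014711377982574606
```

Emit:
play_rows:
  steps:
    - [[0,0.05,0,0,0,0,0],[0,0.05,0,0,0,0,0],[0,0.05,0,0,0,0,0],[0,0.05,0,0,0,0,0],[0,0.05,0,0,0,0,0],[0,0.05,0,0,0,0,0],[0,0.05,0,0,0,0,0],[0,0.05,0,0,0,0,0],[0,0,0,0,0,0,0],[0,0,0,0,0,0,0]]

```text
time_s: 18.4
eef_pos: [0.5943, 0.0044, 0.2465]
eef_rot: [-0.256, 3.131, -0.007]
force: [0.6, -16.7, -2.9]
grip_width: 0.0147
gripper_force: 59.7
```

```bash
python3 where.py
```

```text
t 18.4 shoe in rail mm [ -0.7053 186.637    0.239 ] tool rot err [-0.0047 -0.0001 -0.0027] F rail [ -2.2082 -16.5429  -2.922 ] M [-3.7519  0.632  -0.2696] 0.01469182001611274
```

The stop is felt: 16.5 N, with the arm advancing only 0.4 mm on a 4 mm command. I'll relax the push and then open a little.

Emit:
play_rows:
  steps:
    - [[0,-0.1,0,0,0,0,0],[0,-0.1,0,0,0,0,0],[0,-0.1,0,0,0,0,0],[0,0,0,0,0,0,0],[0,0,0,0,0,0,0.1],[0,0,0,0,0,0,0.2],[0,0,0,0,0,0,0.35],[0,0,0,0,0,0,0.4],[0,0,0,0,0,0,0.4],[0,0,0,0,0,0,0.4]]
  squeeze: 20

```text
time_s: 19.4
eef_pos: [0.5946, 0.005, 0.2464]
eef_rot: [-0.261, 3.131, 0.0]
force: [-0.5, -0.5, 0.1]
grip_width: 0.0339
gripper_force: 0.0
```

```bash
python3 where.py
```

```text
t 19.4 shoe in rail mm [ -0.3119 187.2605   0.0822] tool rot err [0.0001 0.0002 0.0006] F rail [-0.5766 -0.3911  0.0837] M [-0.0083 -0.0242  0.0317] 0.03386778646276719
```

Emit:
play_rows:
  steps:
    - [[0,0,-0.5,0,0,0,0.4],[0,0,-0.5,0,0,0,0.4],[0,0,-1,0,0,0,0.4],[0,0,-1.5,0,0,0,0.4],[0,0,-2,0,0,0,0.4],[0,0,-2,0,0,0,0.4],[0,0,-3,0,0,0,0.4],[0,0,-3,0,0,0,0.4],[0,0,-1.5,0,0,0,0.4],[0,0,0,0,0,0,0.4]]

```text
time_s: 20.4
eef_pos: [0.5949, 0.0049, 0.3988]
eef_rot: [-0.26, 3.127, -0.0]
force: [-0.3, -0.1, -1.4]
grip_width: 0.0345
gripper_force: 0.0
```

```bash
python3 - <<'E'
from where import *
i=optics.camera_info("wrist");np.savez("w6.npz",**{k:np.array(i[k]) for k in("camera_matrix","dist","T")})
im=save("wrist","w6.png")
cv2.imwrite("pics/w6c.png",cv2.resize(im[110:360,220:520,::-1],None,fx=2.4,fy=2.4,interpolation=cv2.INTER_CUBIC))
E
```

```text
t 20.4 shoe in rail mm [ -0.0469 187.0828 152.6029] tool rot err [-0.0004  0.0036  0.0003] F rail [-0.3392 -0.0077 -1.3569] M [-0.0076  0.0098  0.0151] 0.034516992317503686
```

View pics/w6c.png

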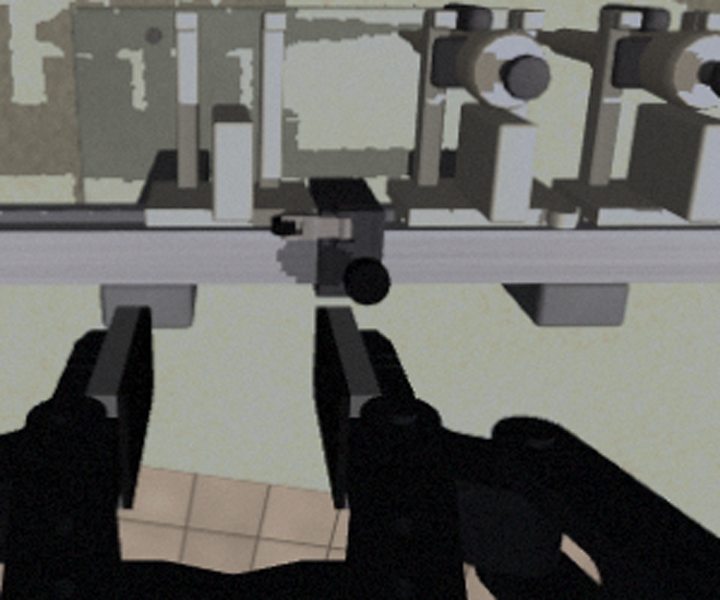

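The crop shows the hanger seated in the rail, its plate running from x=147 to the stop block at x≈312, with the roller arm (270–350,225) over it. A quick number check follows.

```bash
python3 - <<'E'
from where import *
i=load("w6.npz");f=lambda x,y:(220+(x+.5)/2.4-.5,110+(y+.5)/2.4-.5)
for nm,z,uv in(("rib L",.286,f(214,170)),("rib R",.286,f(251,170)),("plate -y end",.265,f(147,215)),("stop top rear",.27,f(317,290)),("stop top rear z.29",.29,f(317,290)),("roller tip",.285,f(283,227))):
    print(nm,Ro.inv().apply(plane("wrist",[uv],z,i)-M)*1e3)
E
```

```text
t 20.45 shoe in rail mm [ -0.2892 187.1463 150.9468] tool rot err [-0.0002  0.0015  0.0004] F rail [-0.3443  0.5084 -0.7593] M [ 0.0143 -0.0055 -0.0075] 0.03428347613404901
rib L [[-30.8086 179.705   36.    ]]
rib R [[-30.8067 193.9128  36.    ]]
plate -y end [[ -5.7825 150.7811  15.    ]]
stop top rear [[ 26.3228 222.8966  20.    ]]
stop top rear z.29 [[ 17.4958 220.4562  40.    ]]
roller tip [[ -7.323  206.7275  35.    ]]
```

```bash
python3 -c "
from h import *
print(ctrl.sign_off())"
```

```text
the job is handed in; nothing more can be done
None
```

I handed the job in at about 20.5 s: the hanger is on the rail with its nib past the roller, fully home against the stop (felt at about 16.5 N), released, with the arm clear and nothing else on the bench disturbed that I could tell from the forces and last picture.

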